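# Thread the salinity probe into its two-plate stand

## Robot

A 7-joint arm with a two-finger parallel gripper is mounted at the origin on the work surface. World frame = base frame: x ahead of the robot, y to its left, z up, the work surface at z = 0. Lengths are in m, angles in rad, forces in N, time in s.
With the tool pointing down it reaches from about 0.4 to 0.85 m from the base axis. Payload 10.4 kg.
Tool frame: the origin (TCP) lies midway between the tips of the shut fingers; the grasp point (between the pads) lies 19 mm behind it; z points along the fingers, x is the direction in which the jaws open and shut, and the axes are right-handed (so a half turn about z gives the same grasp; the last joint's range is limited). The gripper opens to 85 mm and grips with 20 to 120 N. Pads are 22 mm wide; open, the fingers measure 114 mm over their backs; the gripper's body (76 mm by 85 mm) begins 54 mm behind the grasp point. The pads swing forward as they close: fully open they stand 13 mm farther back than shut.
Start: joints at [1.142, 0.332, -0.065, 1.46, 0.022, 1.35, -0.088], TCP at [0.247, -0.574, 0.231] pointing down, gripper open.
Joint ranges: [-2.6, 2.6], [-0.5, 2.12], [-1.47, 1.34], [0.16, 2.42], [-1.27, 4.41], [0.06, 2.06], [-2.6, 2.6]. Speed limits (rad/s): [2.22, 2.22, 2.79, 2.79, 3.14, 3.14, 3.14].

## Interface

Orientations are given as a unit quaternion [x, y, z, w].
In Python, from workcell import monitor, eyes, ticket, models gives the robot as it stands.
- The arm moves only by the tool servo_tool, never from a script. Its argument "motion" is a list of rows, each a list of 7 numbers: the opening, from 0 (shut) to 1 (fully open), then the shift along the tool's x, y, z in m, then the turn, a rotation vector about the tool's x, y, z in degrees. In form: [[fingers, tx, ty, tz, rx, ry, rz], ...]. A call has 1 to 20 rows; each row is the pose to reach, as a shift and turn from the pose commanded when the call began, along the tool's axes at that moment; what a row does not reach only later rows make up. A row lasts 1/8 s, in which the tool goes at most 62.5 mm and 10.7 degrees, less where a joint would pass 70% of its speed; a pose out of reach is approached as far as the arm can. A call with a gripper value outside its range is refused whole. The fingers move at their own pace and stop on an object; "grip_force" is the grip in N (left out, the last holds). Time passes only in rows, so rows that repeat a pose let the fingers close. It gives the time, the measured TCP pose, the force and the opening at its end, in the units of the state.
- monitor.get_obs(): the state, without advancing time (a new reading comes with each control period).
- eyes.camera(name): name is "side" or "top"; returns (picture, depth): 420x560x3 uint8, blue, green, red; 420x560 float32, m along the optical axis (not along the pixel's ray), 0 where there is no reading.
- eyes.camera_info(name): a dict with "intrinsics" (3x3 intrinsics, pixels), "extrinsics" (4x4, takes a point from world to camera coordinates). Camera axes: x right, y down, z forward; pixel columns grow to the right and rows downward; lengths in m; the calibration is good to about 2 mm. A picture is of the moment at which its call begins. camera_info takes no time and is no camera call.
- ticket.hand_in(): hands the job in, once; it reports no verdict.
Trained networks look in the newest picture that a camera, given by its name, has taken for a name from the list of things; names that differ only in an ending like _2 or _b are one class to them, and where a whole thing is asked for, a point or a joint stands for the part that bears it (a point fixed in the world has none). Each returns a list of dicts, best first, with "confidence" (0 to 1); they miss things now and then, are a little off and sometimes report something else, mostly with a low value. They report only what shows in the picture. A call takes as long as a camera call. They do not tell look-alikes from the thing itself.
- models.boxes_of(camera, thing): "point" ([x, y, z] in m, in the coordinates of the camera as it stood for that picture, good to about 4 mm: the middle of the surface that is visible of it).
The state is a dict: "clock": time; "joint_pos": joint angles; "joint_velocities": joint speeds; "tau": joint torques, N m; "position": TCP position; "ee_rot": TCP orientation; "ft_force": force on the tool from outside, world axes, zero at the start; "torque": the same for the moment, N m; "grip_width": opening from 0.0 (shut) to 1.0 (fully open).
Only numpy, scipy, OpenCV 4.12 (cv2) and the standard library are available. Lean on these libraries where they do the work, as an engineer would, in place of code of your own. Each camera call takes 0.05 s, during which the arm holds its last target. There are 200 camera calls.

## Task

Take the salinity probe out of the white parking block and thread its steel shaft down through the upper plate of the probe stand and then through the lower one, until the handle's shoulder sits flat on the upper plate, and let go. The sensor tip is delicate: feel for the hole with light pressure and never press hard (30 N at the very most) against the stand. Leave the bottle, jar and dish where they are.

Things in the scene. Friction and masses are not known exactly. Their poses are not given: they have to be found in the camera images.
- probe: Probe, 140 mm, 0.1-0.2 kg: round steel shaft, 10 mm diameter, 80 mm long, last 1 mm tapered to 8 mm, under a square grey handle 24 x 24 x 60 mm whose flat underside is the shoulder. Origin: centre of the shaft's tip; z up to the handle, x and y normal to its faces; shoulder at z = 80 mm. Starts upright in the block, shoulder on the block's top, 90 mm above the table; lift 80 mm to free it.
- block: White plastic parking block, 70 x 90 x 90 mm high (x, y, z), fixed to the table, with a 15 mm vertical hole through its middle that holds the probe. Origin: centre of its underside.
- stand: Stand fixed to the table: grey base 120 x 170 x 16 mm (x, y, z), origin at the centre of its underside, z up. It carries a bracket, open on its +x side, with an upper and a lower horizontal plate. Each has a round vertical 12 mm hole, both at x = 0 and at one common y anywhere from +4 to +40 mm here: the bracket is clamped anywhere along its y track (over 50 N shifts it), which is not measured.
- upper_plate (a point): Point at the top face of the upper plate, 115 mm over the stand's origin; axes as the stand's. Aluminium plate 74 x 90 mm (x, y), 10 mm thick. Its chamfered hole, in the middle of its y width, is NOT at this point but 4 to 40 mm from it towards +y: look for it or feel for it with the tip, lightly. Sunk fully, the shoulder rests on this face and the tip is 35 mm over the stand's origin.
- lower_plate (a point): Point over the base centre, level with the top of the lower plate's white bush, 62 mm over the stand's origin; axes as the stand's. Bush 28 mm square, 10 mm thick; its chamfered 12 mm hole lies under the upper hole (same unmeasured y). The bush floats up to 3 mm either way along x and may start 2 mm off; the tapered shaft moves it aside with a few newtons.
- reagent: Bystander: black reagent bottle with white cap and paper label, 52 mm diameter, 110 mm tall, loose; origin under its centre.
- jar: Bystander: white plastic jar, 48 mm diameter, 85 mm tall, loose; origin under its centre.
- dish: Bystander: shallow white dish, 70 mm diameter, 14 mm tall, loose; origin under its centre.
Things that resemble listed ones, but are neither listed nor needed, are in the scene too. There is more than one size of the probe; the one meant has the size given above.

How it is judged:
By the outcome, as a careful person would: the job done as asked, in the order asked, and still so for the second after the job is handed in, with the robot touching nothing.
It also fails if it takes over 70 s, if anything falls off the work surface, if the arm or the gripper's body presses on something with over 40 N, if the wrist force passes 120 N, or if a joint passes its speed limit or range.

## Working session

There is one attempt and no reset: what is moved stays moved. The work goes in short steps, Python scripts to look and compute and a tool call to move; the robot and the scene stay as the last step left them, time stands still between calls to the robot, and variables do not carry over. Pictures are saved under pics/ and viewed, about 8 in all and at most 12, crops included, and the job is handed in when it is done.

Besides the shell and the picture viewer there is one more tool, called by a JSON object that holds its "method" and its "body", one argument or row to a line. servo_tool: Moves the arm, as the interface text tells. Its arguments: {"type":"object","properties":{"motion":{"type":"array"},"grip_force":{"type":"number"}},"required":["motion"]}

```bash
mkdir -p pics
cat > h.py <<'E'
import numpy as np,cv2
from workcell import monitor,eyes,ticket,models
def w(cam,p):
    T=np.linalg.inv(np.array(eyes.camera_info(cam)["extrinsics"]));return T[:3,:3]@np.array(p)+T[:3,3]
def cloud(cam,d):
    K=np.array(eyes.camera_info(cam)["intrinsics"]);v,u=np.mgrid[:420,:560]
    P=np.stack([(u-K[0,2])*d/K[0,0],(v-K[1,2])*d/K[1,1],d],-1)
    T=np.linalg.inv(np.array(eyes.camera_info(cam)["extrinsics"]));return P@T[:3,:3].T+T[:3,3]
def px(cam,p):
    i=eyes.camera_info(cam);E=np.array(i["extrinsics"]);q=np.array(i["intrinsics"])@(E[:3,:3]@p+E[:3,3]);return (q[:2]/q[2]).round(0)
E
python3 - <<'E'
from h import *
o=monitor.get_obs();print(o["clock"],o["position"],o["ee_rot"],o["grip_width"])
ims=[]
for c in("side","top"):
    im,d=eyes.camera(c);cv2.imwrite(f"pics/{c}0.png",im);np.save(f"{c}0.npy",d)
    print(c,np.linalg.inv(np.array(eyes.camera_info(c)["extrinsics"])).round(3).tolist(), np.array(eyes.camera_info(c)["intrinsics"])[0,0])
    for t in("probe","block","stand","upper_plate","lower_plate"):
        for b in models.boxes_of(c,t):
            if b["confidence"]>.2:
                q=w(c,b["point"]);print(c,t,round(b["confidence"],2),q.round(3),px(c,q))
E
```

```text
0.0 [ 0.24654669 -0.57389384  0.23049907] [ 8.35098375e-01 -5.50100133e-01 -6.42759050e-04 -3.67824243e-04] 0.9999224753555345
side [[0.985, -0.131, 0.113, 0.455], [-0.172, -0.687, 0.706, -0.594], [-0.015, -0.715, -0.699, 0.656], [0.0, 0.0, 0.0, 1.0]] 438.0994836828972
side probe 0.96 [ 0.586 -0.178  0.16 ] [313. 240.]
side probe 0.94 [ 0.378 -0.201  0.163] [172. 272.]
side probe 0.59 [ 0.475 -0.16   0.131] [239. 254.]
side block 0.8 [ 0.477 -0.195  0.092] [245. 288.]
side stand 0.59 [0.496 0.087 0.025] [238. 196.]
side upper_plate 0.74 [0.498 0.083 0.026] [239. 196.]
side lower_plate 0.92 [0.496 0.082 0.022] [238. 198.]
top [[-0.002, -0.985, 0.172, 0.386], [-1.0, -0.003, -0.025, -0.031], [0.025, -0.172, -0.985, 1.057], [0.0, 0.0, 0.0, 1.0]] 539.0252702822352
top probe 0.62 [ 0.377 -0.185  0.198] [361. 307.]
top probe 0.49 [ 0.474 -0.147  0.15 ] [332. 248.]
top block 0.88 [ 0.473 -0.14   0.093] [325. 252.]
top stand 0.98 [0.499 0.089 0.023] [201. 242.]
top upper_plate 0.94 [0.495 0.091 0.016] [200. 244.]
top lower_plate 0.81 [0.496 0.088 0.022] [202. 244.]
```

```bash
ls pics
```

```text
side0.png
top0.png
```

View pics/side0.png

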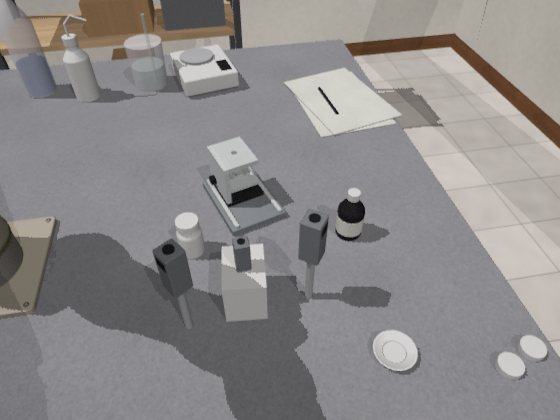

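View pics/top0.png

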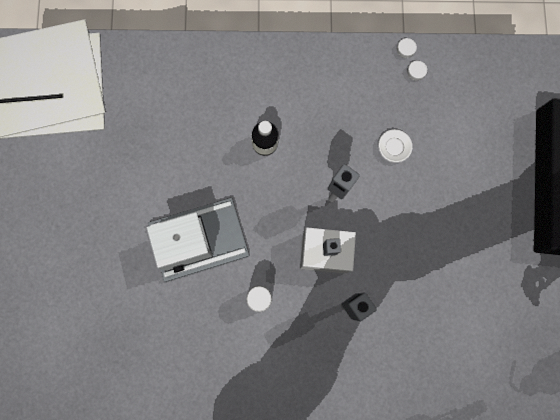

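The probe to take is the one in the block: side (241,252), top (332,246). Two things could be mistaken for it: the larger free-standing probes at side (173,272) and (314,238), top (361,306) and (345,180). The upper plate's hole shows at side (234,152), top (176,237). Next I take a close crop and measure.

Run:
```python
from h import *
s=cv2.imread("pics/side0.png");t=cv2.imread("pics/top0.png")
a=cv2.resize(t[190:285,140:270],None,fx=3,fy=3,interpolation=2);b=cv2.resize(t[215:285,295:365],None,fx=4,fy=4,interpolation=2)
c=cv2.resize(s[125:235,190:290],None,fx=3,fy=3,interpolation=2);e=cv2.resize(s[225:325,205:285],None,fx=3,fy=3,interpolation=2)
o=np.zeros((630,700,3),np.uint8)
for (im,y,x) in((a,0,0),(b,0,400),(c,290,0),(e,290,400)): o[y:y+im.shape[0],x:x+im.shape[1]]=im
cv2.imwrite("pics/crop1.png",o[:600])
for cam in("top","side"):
    C=cloud(cam,np.load(cam+"0.npy"));z=C[...,2]
    for n,(x0,x1,y0,y1),zl,zh in(("handle",(.42,.53,-.2,-.09),.142,.16),("block",(.4,.55,-.24,-.08),.085,.095),("plate",(.4,.6,.03,.2),.11,.12),("base",(.35,.65,-.03,.22),.011,.02)):
        m=(z>zl)&(z<zh)&(C[...,0]>x0)&(C[...,0]<x1)&(C[...,1]>y0)&(C[...,1]<y1)
        if m.sum()<5: print(cam,n,m.sum());continue
        P=C[m];r=cv2.minAreaRect((P[:,:2]*1000).astype(np.float32));print(cam,n,m.sum(),"z",np.median(P[:,2]).round(4),"rect",np.round(r[0],1),np.round(r[1],1),round(r[2],1))
```

```text
top handle 201 z 0.1499 rect [ 479.8 -149. ] [24.  23.8] 2.4
top block 1661 z 0.0895 rect [ 479.6 -149.3] [90.4 70.5] 84.2
top plate 2162 z 0.1147 rect [493.3 120.4] [74.7 90.8] 17.4
top base 2385 z 0.0157 rect [506.1  95.9] [120.6 170.2] 17.1
side handle 229 z 0.1488 rect [ 479.  -151.5] [24.2 25. ] 5.4
side block 1571 z 0.089 rect [ 479. -151.] [93.  70.1] 84.4
side plate 1059 z 0.1138 rect [492.6 118.9] [75.3 93.8] 16.9
side base 1616 z 0.0151 rect [476.5  81.4] [183.8 176. ] 17.0
```

View pics/crop1.png

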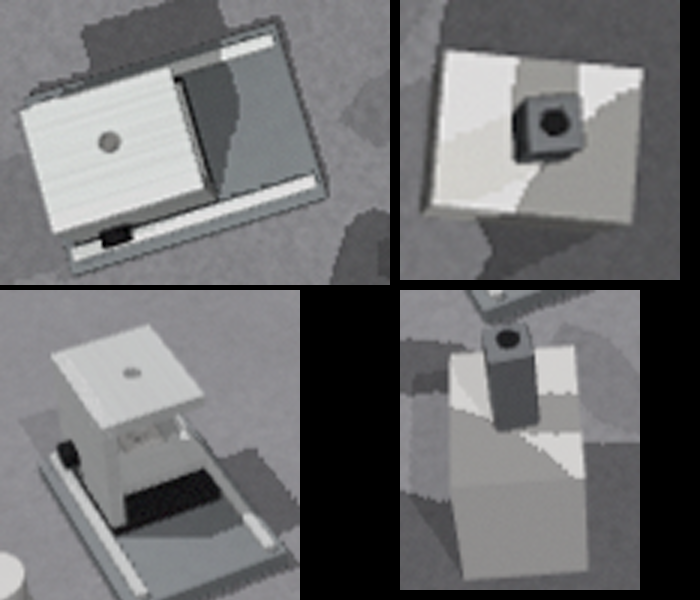

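```bash
cat >> h.py <<'E'
from scipy.spatial.transform import Rotation as Ro
def rel(p,o=None):
    o=o or monitor.get_obs();return (Ro.from_quat(o["ee_rot"]).inv().apply(np.array(p)-o["position"])).round(4)
def atz(cam,u,v,z):
    i=eyes.camera_info(cam);T=np.linalg.inv(np.array(i["extrinsics"]));d=T[:3,:3]@np.linalg.solve(np.array(i["intrinsics"]),[u,v,1]);return T[:3,3]+d*(z-T[2,3])/d[2]
E
python3 - <<'E'
from h import *
for cam,(u,v) in(("top",(176,237)),("side",(234,152))):
    g=cv2.cvtColor(cv2.imread(f"pics/{cam}0.png"),6).astype(float);p=g[v-7:v+8,u-7:u+8]
    k=np.clip(np.median(p)-12-p,0,None);yy,xx=np.mgrid[v-7:v+8,u-7:u+8]
    print(cam,(k*xx).sum()/k.sum(),(k*yy).sum()/k.sum(),atz(cam,(k*xx).sum()/k.sum(),(k*yy).sum()/k.sum(),.1145).round(4))
for n in("reagent","jar","dish"):
    print(n,[w("top",b["point"]).round(3) for b in models.boxes_of("top",n)[:2]])
o=monitor.get_obs();print(rel([.4795,-.150,.28]),rel([.4795,-.150,.106]))
E
```

```text
top 175.9263031755542 237.00599161174355 [0.4972 0.1224 0.1145]
side 233.43741007194245 152.25755395683453 [0.4969 0.12   0.1145]
reagent [array([ 0.688, -0.035,  0.074])]
jar [array([ 0.394, -0.023,  0.09 ])]
dish [array([ 0.698, -0.296,  0.009])]
[-0.2979 -0.3813 -0.0487] [-0.2979 -0.3813  0.1253]
```

{"method": "servo_tool", "body": {
  "motion": [
    [1,-0.02,-0.03,-0.05,0,0,5],
    [1,-0.05,-0.07,-0.05,0,0,10],
    [1,-0.09,-0.115,-0.05,0,0,15],
    [1,-0.13,-0.165,-0.05,0,0,19],
    [1,-0.17,-0.215,-0.05,0,0,19],
    [1,-0.21,-0.268,-0.05,0,0,19],
    [1,-0.25,-0.32,-0.05,0,0,19],
    [1,-0.28,-0.358,-0.05,0,0,19],
    [1,-0.298,-0.381,-0.05,0,0,19],
    [1,-0.298,-0.381,-0.05,0,0,19],
    [1,-0.298,-0.381,-0.05,0,0,19]
  ],
  "grip_force": 40
}}

```text
clock: 2.12
position: [0.4788, -0.1511, 0.2813]
ee_rot: [0.732, -0.681, 0.0, 0.0]
ft_force: [-0.3, 0.5, -0.5]
grip_width: 1.001
```

Run:
```python
from h import *
o=monitor.get_obs();print(o["clock"],o["position"],Ro.from_quat(o["ee_rot"]).as_matrix().round(3).tolist(),rel([.4795,-.150,.106]))
im,d=eyes.camera("side");cv2.imwrite("pics/s2.png",im[60:400])
```

```text
2.125 [ 0.47876172 -0.15108329  0.28128581] [[0.073, -0.997, -0.0], [-0.997, -0.073, -0.0], [0.0, 0.0, -1.0]] [-0.0011 -0.0009  0.1753]
```

View pics/s2.png

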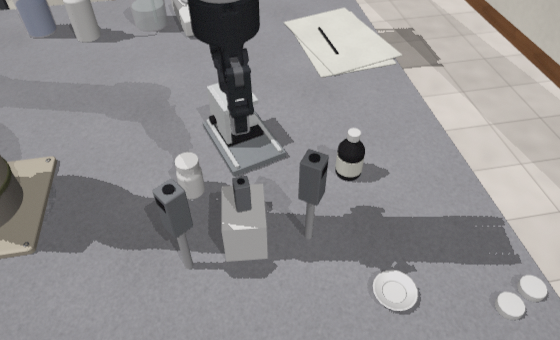

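The gripper at (238,90) hangs above the block's probe at (241,190), clear of both big probes. I descend and grip.

{"method": "servo_tool", "body": {
  "motion": [
    [1,-0.001,-0.001,0.04,0,0,0],
    [1,-0.001,-0.001,0.09,0,0,0],
    [1,-0.001,-0.001,0.13,0,0,0],
    [1,-0.001,-0.001,0.16,0,0,0],
    [1,-0.001,-0.001,0.175,0,0,0],
    [1,-0.001,-0.001,0.175,0,0,0],
    [0,-0.001,-0.001,0.175,0,0,0],
    [0,-0.001,-0.001,0.175,0,0,0],
    [0,-0.001,-0.001,0.175,0,0,0],
    [0,-0.001,-0.001,0.175,0,0,0],
    [0,-0.001,-0.001,0.175,0,0,0],
    [0,-0.001,-0.001,0.175,0,0,0]
  ],
  "grip_force": 60
}}

```text
clock: 3.68
position: [0.4804, -0.1491, 0.1069]
ee_rot: [0.733, -0.68, 0.0, -0.0]
ft_force: [-1.6, 0.8, 4.9]
grip_width: 0.275
```

{"method": "servo_tool", "body": {
  "motion": [
    [0,0,0,-0.015,0,0,0],
    [0,0,0,-0.04,0,0,0],
    [0,0,0,-0.07,0,0,0],
    [0,0,0,-0.1,0,0,0],
    [0,0,0,-0.13,0,0,0],
    [0,0,0,-0.14,0,0,0],
    [0,0,0,-0.14,0,0,0],
    [0,0,0,-0.14,0,0,0]
  ]
}}

```text
clock: 4.68
position: [0.4795, -0.1489, 0.245]
ee_rot: [0.733, -0.68, -0.001, 0.0]
ft_force: [0.4, 0.1, -1.2]
grip_width: 0.273
```

Run:
```python
from h import *
o=monitor.get_obs();print(o["position"],o["ft_force"],o["grip_width"],rel([.480+.0176,-.149+.2715,.247]))
```

```text
[ 0.47947661 -0.14885495  0.24504401] [ 0.43820407  0.06388421 -1.1901686 ] 0.27325627773701144 [-0.2693 -0.0382 -0.0018]
```

{"method": "servo_tool", "body": {
  "motion": [
    [0,-0.02,-0.003,0,0,0,0],
    [0,-0.06,-0.008,0,0,0,0],
    [0,-0.11,-0.016,0,0,0,0],
    [0,-0.16,-0.023,0,0,0,0],
    [0,-0.21,-0.03,0,0,0,0],
    [0,-0.25,-0.035,0,0,0,0],
    [0,-0.269,-0.038,0,0,0,0],
    [0,-0.269,-0.038,0,0,0,0],
    [0,-0.269,-0.038,0.012,0,0,0],
    [0,-0.269,-0.038,0.02,0,0,0],
    [0,-0.269,-0.038,0.02,0,0,0]
  ]
}}

```text
clock: 6.05
position: [0.4976, 0.1211, 0.2252]
ee_rot: [0.732, -0.681, -0.0, 0.001]
ft_force: [0.4, -0.5, -2.0]
grip_width: 0.271
```

Run:
```python
from h import *
o=monitor.get_obs();print(o["clock"],o["position"],o["ft_force"],o["grip_width"])
im,d=eyes.camera("side");t,_=eyes.camera("top")
p=px("side",[.4975,.1215,.125]).astype(int);print(p)
a=cv2.resize(im[p[1]-70:p[1]+70,p[0]-65:p[0]+65],None,fx=4,fy=4,interpolation=2)
cv2.imwrite("pics/c3.png",a);cv2.imwrite("pics/s3.png",im)
```

```text
6.05 [0.49759304 0.12110669 0.22518955] [ 0.44849522 -0.46745173 -2.03280941] 0.2705162396220474
[233 148]
```

View pics/c3.png

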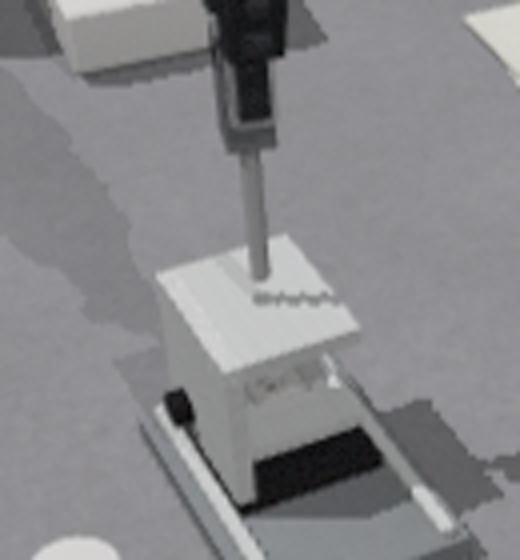

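The tip at crop (261,277), full picture (233,147), sits right over the hole near (233,152). I lower it gently.

{"method": "servo_tool", "body": {
  "motion": [
    [0,0,0,0.004,0,0,0],
    [0,0,0,0.008,0,0,0],
    [0,0,0,0.011,0,0,0],
    [0,0,0,0.013,0,0,0],
    [0,0,0,0.0145,0,0,0],
    [0,0,0,0.016,0,0,0],
    [0,0,0,0.0175,0,0,0],
    [0,0,0,0.0175,0,0,0]
  ]
}}

```text
clock: 7.15
position: [0.498, 0.1221, 0.2087]
ee_rot: [0.733, -0.68, -0.0, 0.0]
ft_force: [0.7, 0.2, -1.7]
grip_width: 0.274
```

{"method": "servo_tool", "body": {
  "motion": [
    [0,0,0,0.0015,0,0,0],
    [0,0,0,0.003,0,0,0],
    [0,0,0,0.0045,0,0,0],
    [0,0,0,0.006,0,0,0],
    [0,0,0,0.006,0,0,0]
  ]
}}

```text
clock: 7.78
position: [0.498, 0.1221, 0.2027]
ee_rot: [0.733, -0.68, -0.0, 0.0]
ft_force: [0.3, 0.1, -1.9]
grip_width: 0.273
```

The tip is about 8 mm into the upper hole with no side force. I go on down to just above the bush.

{"method": "servo_tool", "body": {
  "motion": [
    [0,0,0,0.004,0,0,0],
    [0,0,0,0.008,0,0,0],
    [0,0,0,0.012,0,0,0],
    [0,0,0,0.016,0,0,0],
    [0,0,0,0.021,0,0,0],
    [0,0,0,0.026,0,0,0],
    [0,0,0,0.031,0,0,0],
    [0,0,0,0.036,0,0,0],
    [0,0,0,0.038,0,0,0],
    [0,0,0,0.038,0,0,0]
  ]
}}

```text
clock: 9.02
position: [0.498, 0.1221, 0.1647]
ee_rot: [0.733, -0.68, -0.0, 0.0]
ft_force: [0.5, -0.1, -2.0]
grip_width: 0.268
```

Next is the bush, at light pressure (top at z ≈ 0.062, tip now ≈ 0.069).

{"method": "servo_tool", "body": {
  "motion": [
    [0,0,0,0.002,0,0,0],
    [0,0,0,0.004,0,0,0],
    [0,0,0,0.005,0,0,0],
    [0,0,0,0.006,0,0,0],
    [0,0,0,0.007,0,0,0],
    [0,0,0,0.008,0,0,0],
    [0,0,0,0.008,0,0,0]
  ]
}}

```text
clock: 9.9
position: [0.498, 0.1221, 0.1567]
ee_rot: [0.733, -0.68, 0.0, 0.0]
ft_force: [-0.3, 0.2, -3.0]
grip_width: 0.274
```

{"method": "servo_tool", "body": {
  "motion": [
    [0,0,0,0.001,0,0,0],
    [0,0,0,0.002,0,0,0],
    [0,0,0,0.003,0,0,0],
    [0,0,0,0.003,0,0,0]
  ]
}}

```text
clock: 10.4
position: [0.498, 0.1221, 0.1537]
ee_rot: [0.733, -0.68, -0.0, 0.0]
ft_force: [0.2, -0.4, -2.2]
grip_width: 0.27
```

{"method": "servo_tool", "body": {
  "motion": [
    [0,0,0,0.001,0,0,0],
    [0,0,0,0.002,0,0,0],
    [0,0,0,0.003,0,0,0],
    [0,0,0,0.004,0,0,0],
    [0,0,0,0.005,0,0,0],
    [0,0,0,0.005,0,0,0]
  ]
}}

```text
clock: 11.15
position: [0.498, 0.1221, 0.1487]
ee_rot: [0.733, -0.68, -0.0, 0.0]
ft_force: [-0.1, -0.2, -1.6]
grip_width: 0.27
```

{"method": "servo_tool", "body": {
  "motion": [
    [0,0,0,0.003,0,0,0],
    [0,0,0,0.006,0,0,0],
    [0,0,0,0.009,0,0,0],
    [0,0,0,0.012,0,0,0],
    [0,0,0,0.014,0,0,0],
    [0,0,0,0.015,0,0,0],
    [0,0,0,0.015,0,0,0]
  ]
}}

```text
clock: 12.02
position: [0.498, 0.1221, 0.1338]
ee_rot: [0.733, -0.68, 0.0, 0.0]
ft_force: [0.7, 0.0, -1.5]
grip_width: 0.268
```

{"method": "servo_tool", "body": {
  "motion": [
    [0,0,0,0.0007,0,0,0],
    [0,0,0,0.0013,0,0,0],
    [0,0,0,0.0018,0,0,0],
    [0,0,0,0.0018,0,0,0]
  ]
}}

```text
clock: 12.52
position: [0.498, 0.1221, 0.132]
ee_rot: [0.733, -0.68, 0.0, 0.0]
ft_force: [-0.4, 0.5, -2.3]
grip_width: 0.274
```

{"method": "servo_tool", "body": {
  "motion": [
    [0,0,0,0.0003,0,0,0],
    [0,0,0,0.0006,0,0,0],
    [0,0,0,0.0009,0,0,0],
    [0,0,0,0.0009,0,0,0]
  ]
}}

```text
clock: 13.02
position: [0.4982, 0.1221, 0.1319]
ee_rot: [0.733, -0.68, 0.0, 0.0]
ft_force: [-4.7, -1.5, 8.2]
grip_width: 0.271
```

The shoulder makes contact at the expected height (10 N change). I relax, release and retreat.

{"method": "servo_tool", "body": {
  "motion": [
    [0,0,0,-0.0006,0,0,0],
    [0.5,0,0,-0.0006,0,0,0],
    [1,0,0,-0.0006,0,0,0],
    [1,0,0,-0.0006,0,0,0],
    [1,0,0,-0.0006,0,0,0],
    [1,0,0,-0.0006,0,0,0],
    [1,0,0,-0.015,0,0,0],
    [1,0,0,-0.04,0,0,0],
    [1,0,0,-0.08,0,0,0],
    [1,0,0,-0.12,0,0,0],
    [1,0,0,-0.15,0,0,0],
    [1,0,0,-0.15,0,0,0],
    [1,0,0,-0.15,0,0,0]
  ]
}}

```text
clock: 14.65
position: [0.4979, 0.1221, 0.2811]
ee_rot: [0.733, -0.68, 0.0, 0.0]
ft_force: [-0.1, 0.3, 0.5]
grip_width: 0.999
```

Run:
```python
from h import *
o=monitor.get_obs();print(o["clock"],o["position"],o["ft_force"],o["grip_width"])
im,d=eyes.camera("side");C=cloud("side",d)
for zl,zh in((.165,.182),(.108,.12)):
    m=(C[...,2]>zl)&(C[...,2]<zh)&(abs(C[...,0]-.497)<.06)&(abs(C[...,1]-.121)<.07)
    if m.sum(): P=C[m];r=cv2.minAreaRect((P[:,:2]*1000).astype(np.float32));print(m.sum(),np.percentile(P[:,2],[5,50,95]).round(4),r)
cv2.imwrite("pics/c4.png",cv2.resize(im[90:290,130:390],None,fx=3,fy=3,interpolation=2))
```

```text
14.65 [0.49785554 0.12205506 0.28108391] [-0.14544187  0.2511598   0.46602938] 0.9988057071332325
135 [0.1659 0.1734 0.1764] ((496.9048156738281, 119.54923248291016), (25.45677947998047, 25.130769729614258), 86.25071716308594)
916 [0.1102 0.1138 0.1157] ((493.3642272949219, 118.08055877685547), (75.31478118896484, 95.49593353271484), 16.759164810180664)
```

View pics/c4.png

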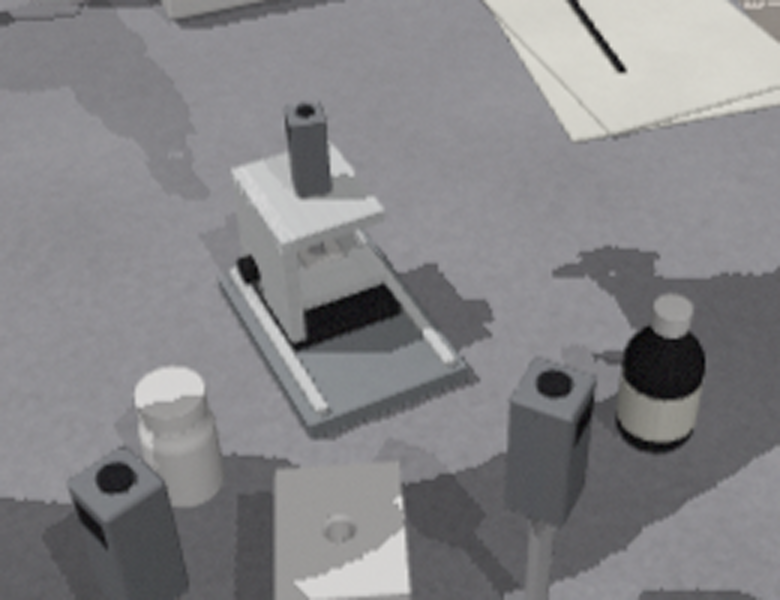

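The handle at crop (308,150) stands upright on the upper plate, the block is empty, and the jar and bottle are in place. I hand in.

```bash
python3 -c "
from h import *
print(ticket.hand_in())"
```

```text
the job is handed in; nothing more can be done
None
```

The probe from the white block is seated in the stand and released, and I handed the job in after about 15 s of robot time. It went through the upper plate and then the lower bush. I gripped the handle, lifted it 140 mm, and lowered it in small steps.

- **Force:** the readings at the end of each step showed no noticeable contact until the shoulder met the plate. That was a change of about 10 N at z ≈ 0.132 m (TCP), within 1 mm of the expected height.
- **Seating:** in the last picture the handle stands upright. Its top is at 0.173 m on the side camera, which reads about 1 mm low (0.175 m expected). It sits within about 0.5 mm of where the side camera first measured the hole.
- **Surroundings:** the gripper is open and clear, about 15 cm up. The plate measured within about 1 mm of its first position, with no sign that the bracket shifted. The jar and bottle look undisturbed in the last picture. The dish was outside that crop, but nothing went near it.
- **Not seen directly:** the shaft in the lower bush was not checked in a picture. I infer it from the depth: the tip is about 27 mm below the bush's top.
- **Disagreement:** the two cameras differed by up to 2.5 mm in absolute position. I used the offset between the handle and the hole, on which they agreed to 0.5 mm.

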